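# Tip the centre punch out of its storage tube and put it in the tool tray

## Task

The centre punch has slid down inside its clear square tube, out of reach. Pick up the tube and tilt its open end down close over the bench so that the punch slides partly out of the mouth without falling out, then lay the tube flat on the bench again with the punch sticking out and let go. Then take the punch by its exposed end, draw it out, and lower it into the wooden tool tray so that it lies flat on the tray's floor; leave the tube lying on the bench, and do not shift the tray or the tape measure.

Things in the scene. Friction and masses are not known exactly. Their poses are not given: they have to be found in the camera images.
- tube: Clear plastic square storage tube lying on the bench, 145 mm long, 22 x 22 mm outside, walls 3 mm (bore 16 x 16 mm, 137 mm deep), 120 g. Origin: centre of its underside (half-way along, 11 mm below the axis). Its own x axis runs along the tube: -x end (72.5 mm from the origin) is the open mouth, +x end is closed by an orange ribbed cap; z is up as it lies at the start. At the start the mouth points to the left (+y) or ahead-left.
- tube_mouth (a point): Centre of the tube's open mouth (on the axis, 11 mm above the underside); turns with the tube.
- tube_end (a point): Centre of the outer face of the tube's closed, orange-capped end (on the axis).
- punch: Dark steel centre punch loose in the tube, 108 mm long, 11 mm thick, 70 g, does not roll. Own y axis along it: +y blunt butt (to the mouth, starts 20 to 30 mm inside it), -y pointed tip (last 26 mm 5 mm thick). Origin: half-way along, on the underside. It slides once the tube is tilted 12 to 17 degrees, right out unless the bench close under the mouth stops its butt.
- punch_butt (a point): Centre of the punch's blunt butt, 53 mm from the punch's origin along its +y, on its axis.
- punch_tip (a point): Pointed end of the punch, 53 mm from its origin along -y, on its axis.
- tool_tray: Open nailed wooden tray standing loose on the bench, 300 mm long (its own y) by 135 mm wide (its own x) by 55 mm high, 0.45 kg. Origin: centre of its underside; inner floor 9 mm above it, inside 282 x 116 mm. Its long side runs roughly away from the robot.
- tape_measure: Yellow tape measure, 58 x 74 x 35 mm, loose bystander. Origin: centre of the underside.
Things that resemble listed ones, but are neither listed nor needed, are in the scene too. Leave any green or purple look-alike of the tube alone.

How it is judged:
By the outcome, as a careful person would: the job done as asked, in the order asked, and still so for the second after the job is handed in, with the robot touching nothing.
It also fails if it takes over 61 s, if anything falls off the work surface, if the arm or the gripper's body presses on something with over 40 N, if the wrist force passes 120 N, or if a joint passes its speed limit or range.

## Robot

A 6-joint arm with a two-finger parallel gripper is mounted at the origin on a cart in front of the work surface, level with it; the furniture and walls round the work are solid. World frame = base frame: x ahead of the robot, y to its left, z up, the work surface at z = 0. Lengths are in mm, angles in rad, forces in N, time in s.
With the tool pointing down it reaches from about 300 to 775 mm from the base axis. Payload 14.6 kg.
Tool frame: the origin (TCP) lies at the very end of the fingers, on their centre line; the grasp point (between the pads) lies 19 mm behind it; z points along the fingers, y is the line along which they close (so a half turn about z gives the same grasp; the last joint's range is limited). The gripper opens to 94 mm and grips with 3 to 60 N. Pads are 16 mm wide; open, the fingers measure 119 mm over their backs; the gripper's body (75 mm by 177 mm) begins 78 mm behind the grasp point.
Start: joints at [1.086, 0.3, 1.521, -0, 1.321, -0.067], TCP at [223.159, 502.682, 205.446] pointing down, gripper open.
Joint ranges: [-3.03, 3.03], [-0.79, 2.21], [0.23, 2.52], [-1.04, 4.18], [0, 3.07], [-2.55, 2.55]. Speed limits (rad/s): [2.22, 2.22, 2.57, 3.14, 3.14, 3.14].

## Interface

Orientations are given as [roll, pitch, yaw] about the fixed x, y, z axes, in that order (R = Rz(yaw) Ry(pitch) Rx(roll)).
In Python, from cell import manip, camera, get_calibration gives the robot as it stands.
- The arm moves only by the tool arm_command, never from a script. Its argument "targets" is a list of rows, each an object of numbers: "hand": the opening, from -1 (shut) to 1 (fully open), so that 0 is half open; "x", "y", "z": the shift along the tool's x, y, z in m; "yaw": the turn about the tool's z in rad. In form: [{"hand": .., "x": .., "y": .., "z": .., "yaw": ..}, ...]. A call has 1 to 10 rows; each row shifts and turns the commanded pose from where the row before left it, along the tool's axes as they then stand; what a row does not reach is not made up. A row lasts 1/10 s, in which the tool goes at most 50 mm and 8.59 degrees, less where a joint would pass 70% of its speed; a pose out of reach is approached as far as the arm can. A call is refused whole if a number of a shift passes 0.05 or a number of a turn 0.15, either way. A call with a gripper value outside its range is refused whole. The fingers move at their own pace and stop on an object; "newtons" is the grip in N (left out, the last holds). Time passes only in rows, so rows that do not move let the fingers close. It gives the time, the measured TCP pose, the force, the opening and the grip force at its end, in the units of the state.
- manip.read_state(): the state, without advancing time (a new reading comes with each control period).
- camera(name): name is "scene" or "top" or "wrist"; returns the picture (420x560x3 uint8, red, green, blue); there is no depth.
- get_calibration(name): a dict with "K" (3x3 intrinsics, pixels), "cam_to_world" (4x4, takes a point from camera to world coordinates). Camera axes: x right, y up, looking along -z (the intrinsics and any distortion apply to the point x, -y, -z); pixel columns grow to the right and rows downward; lengths in mm; the calibration is good to about 2 mm. The wrist camera is an equidistant fisheye: a pixel r from the principal point sees the ray r / f radians off the axis. A picture is of the moment at which its call begins: read the wrist's pose just before it. get_calibration takes no time and is no camera call; for the wrist camera it gives the pose at the moment of the call.
- manip.sign_off(): hands the job in; it is judged then, once.
The state is a dict: "clock": time; "joints": joint angles; "qd": joint speeds; "effort": joint torques, N m; "eef_pos": TCP position; "eef_rot": TCP orientation; "wrist_force": force on the tool from outside, world axes, zero at the start; "moment": the same for the moment, N m; "finger_gap": finger opening in mm; "finger_force": force on a finger pad.
Only numpy, scipy, OpenCV 4.12 (cv2) and the standard library are available. Lean on these libraries where they do the work, as an engineer would, in place of code of your own. Each camera call takes 0.05 s, during which the arm holds its last target. There are 200 camera calls.

## Working session

There is one attempt and no reset: what is moved stays moved. The work goes in short steps, Python scripts to look and compute and a tool call to move; the robot and the scene stay as the last step left them, time stands still between calls to the robot, and variables do not carry over. Pictures are saved under pics/ and viewed, at most 10 in all, crops included, and the job is handed in when it is done.

Besides the shell and the picture viewer there is one more tool, called by a JSON object that holds its "name" and its "arguments". arm_command: Moves the arm, as the interface text tells. Its arguments: {"type":"object","properties":{"targets":{"type":"array"},"newtons":{"type":"number"}},"required":["targets"]}

```bash
ls; mkdir -p pics
python3 - <<'E'
from cell import manip,camera,get_calibration
import cv2,numpy as np
s=manip.read_state();print(s)
for n in["scene","top"]:
    im=camera(n);cv2.imwrite(f"pics/{n}0.png",im[:,:,::-1])
    c=get_calibration(n);print(n,c)
c=get_calibration("wrist");print(c)
E
```

```text
pics
{'clock': 0.0, 'joints': array([ 1.08640894e+00,  3.00482118e-01,  1.52157431e+00, -1.14032006e-05,
        1.32070866e+00, -6.66085919e-02]), 'qd': array([-0.00114316,  0.00026966,  0.00116253,  0.00124997,  0.00042273,
       -0.00106087]), 'effort': array([-2.42972907e-03, -5.31793892e+01, -3.52745891e+01,  7.08580320e-02,
        2.42775731e-02, -8.43403086e-05]), 'eef_pos': array([223.03918543, 502.45820122, 204.88315471]), 'eef_rot': array([-3.14042208e+00, -6.70161239e-05,  2.72381665e+00]), 'wrist_force': array([-0.14124727, -0.39082994,  0.36603366]), 'moment': array([-0.00970323, -0.0390742 , -0.00917257]), 'finger_force': 0.0, 'finger_gap': 93.90187328828766}
scene {'K': array([[381.68309305,   0.        , 270.12701584],
       [  0.        , 381.68309305, 212.6078655 ],
       [  0.        ,   0.        ,   1.        ]]), 'cam_to_world': array([[ 4.87655195e-01,  4.84540171e-01, -7.26232218e-01,
        -3.20984883e+01],
       [-8.72809648e-01,  2.89535547e-01, -3.92902640e-01,
        -3.37019947e+02],
       [ 1.98929298e-02,  8.25463500e-01,  5.64104849e-01,
    
[... 450 characters left out ...]
528e+01],
       [ 8.84888241e-03,  1.16039591e-01,  9.93205170e-01,
         1.16523137e+03],
       [ 0.00000000e+00,  0.00000000e+00,  0.00000000e+00,
         1.00000000e+00]])}
{'K': array([[325.1922621 ,   0.        , 280.73403721],
       [  0.        , 325.1922621 , 205.64544717],
       [  0.        ,   0.        ,   1.        ]]), 'cam_to_world': array([[ 4.06677695e-01, -8.81914195e-01, -2.38412679e-01,
         1.54732396e+02],
       [ 9.13571090e-01,  3.92283187e-01,  1.07246284e-01,
         5.32619879e+02],
       [-1.05673468e-03, -2.61421603e-01,  9.65224134e-01,
         3.84781759e+02],
       [ 0.00000000e+00,  0.00000000e+00,  0.00000000e+00,
         1.00000000e+00]])}
```

View pics/scene0.png

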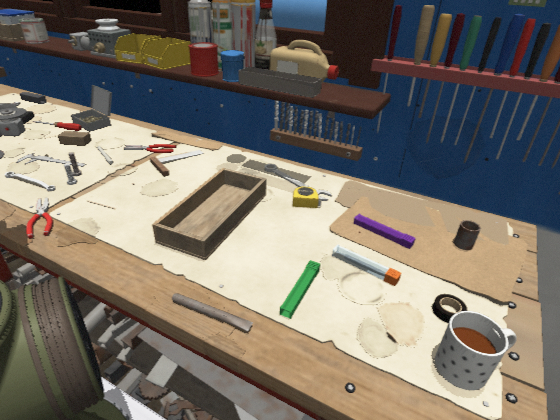

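View pics/top0.png

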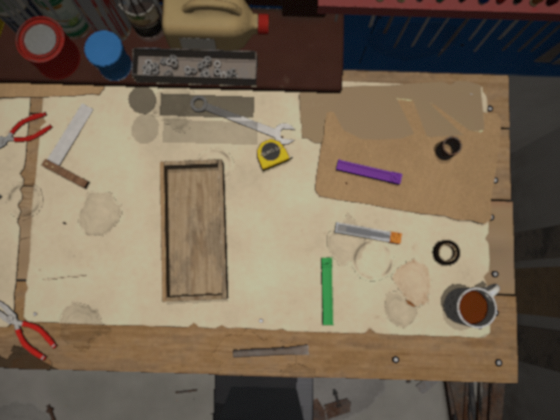

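Top view: the candidates for the tube are the clear tube with an orange cap (367,234), the purple look-alike (368,172) and the green one (327,290). I choose the clear one, with its mouth on the left at about (335,230) and its cap at (397,238). The tray is at (195,230) and the tape measure at (272,153). Next I check the choice in one close crop.

```bash
cat > h.py <<'E'
from cell import manip,camera,get_calibration
import cv2,numpy as np
def ray(n,uv,z,c=None):
    c=c or get_calibration(n);K=c["K"];T=c["cam_to_world"]
    d=np.array([(uv[0]-K[0,2])/K[0,0],-(uv[1]-K[1,2])/K[1,1],-1.])
    if n=="wrist":
        r=np.hypot(d[0],d[1]); d=np.array([*(d[:2]/r*np.sin(r)),-np.cos(r)])
    d=T[:3,:3]@d;o=T[:3,3]
    return (o+d*(z-o[2])/d[2])[:2].round(1)
def crop(n,u0,v0,u1,v1,k,name,im=None):
    im=camera(n) if im is None else im
    cv2.imwrite("pics/"+name,cv2.resize(im[v0:v1,u0:u1,::-1],None,fx=k,fy=k,interpolation=cv2.INTER_CUBIC));return im
E
python3 - <<'E'
from h import *
im=crop("top",320,210,420,260,8,"tube.png")
h=cv2.cvtColor(im,cv2.COLOR_RGB2HSV)
m=cv2.inRange(h,(3,150,120),(18,255,255));m[:, :380]=0;m[:, 410:]=0;m[:215]=0;m[255:]=0
ys,xs=np.nonzero(m);print(xs.mean(),ys.mean(),cv2.minAreaRect(np.c_[xs,ys].astype(np.float32)))
for p in[(165,163),(221,162),(227,298),(164,299)]:print("tray top",ray("top",p,55))
print("tape",ray("top",(272,153),35))
E
```

```text
395.3333333333333 237.55555555555554 ((395.5, 237.5), (9.0, 9.0), 90.0)
tray top [732.  218.4]
tray top [738.1  98. ]
tray top [448.4  73.1]
tray top [442.4 204.6]
tape [766.5 -11.2]
```

View pics/tube.png

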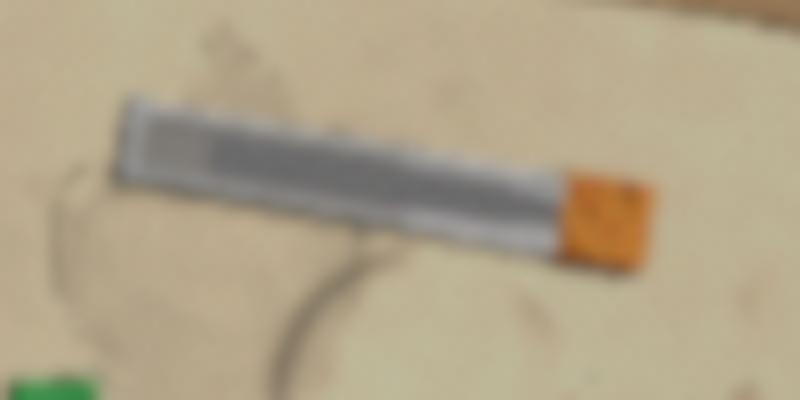

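The crop shows a clear tube with the dark punch inside (butt at about (210,145), tip near the cap) and the orange cap at (608,220). The mouth is at (125,141).

```bash
cat >> h.py <<'E'
def goto(p,yaw=None):
    from scipy.spatial.transform import Rotation as R
    s=manip.read_state();r=R.from_euler("xyz",s["eef_rot"]);e=s["eef_pos"]
    print("clk",round(s["clock"],2),"pos",e.round(1),"yaw",round(s["eef_rot"][2],3),"gap",round(s["finger_gap"],1),"F",s["wrist_force"].round(1))
    print("tool shift now",(r.inv().apply(np.array(p)-e)).round(1))
    if yaw is not None:
        dy=(yaw-s["eef_rot"][2]+np.pi/2)%np.pi-np.pi/2   # world yaw change
        print("tool yaw cmd",round(-dy,3),"then shift",(R.from_euler("z",dy)*r).inv().apply(np.array(p)-e).round(1))
E
python3 - <<'E'
from h import *
a=ray("top",(335.6,227.6),20);b=ray("top",(400.6,238.1),18)
print(a,b,np.linalg.norm(a-b)); u=(b-a)/np.linalg.norm(b-a);c=(a+b)/2
ang=np.arctan2(u[1],u[0]);print("c",c,"u",u,ang)
g=c+u*40;print(g)
# tool y perpendicular to tube; tool x along +-u => yaw=ang mod pi
goto([*g,60],ang)
print(get_calibration("top")["cam_to_world"][:3,3])
E
```

```text
[ 607.3 -156. ] [ 588.8 -299.6] 144.78677425787208
c [ 598.05 -227.8 ] u [-0.1277741 -0.9918033] -1.6989206858250137
[ 592.93903594 -267.47213186]
clk 0.15 pos [223.1 502.5 205. ] yaw 2.724 gap 93.7 F [-0.8 -0.2 -0.2]
tool shift now [-650.5 -553.6  145.5]
tool yaw cmd 1.281 then shift [-716.4  465.3  144.6]
[ 485.56669659  -18.55265281 1165.23137124]
```

{"name": "arm_command", "arguments": {"targets": [{"hand": 1,"x": 0,"y": 0,"z": 0,"yaw": 0.128},{"hand": 1,"x": 0,"y": 0,"z": 0,"yaw": 0.128},{"hand": 1,"x": 0,"y": 0,"z": 0,"yaw": 0.128},{"hand": 1,"x": 0,"y": 0,"z": 0,"yaw": 0.128},{"hand": 1,"x": 0,"y": 0,"z": 0,"yaw": 0.128},{"hand": 1,"x": 0,"y": 0,"z": 0,"yaw": 0.128},{"hand": 1,"x": 0,"y": 0,"z": 0,"yaw": 0.128},{"hand": 1,"x": 0,"y": 0,"z": 0,"yaw": 0.128},{"hand": 1,"x": 0,"y": 0,"z": 0,"yaw": 0.128},{"hand": 1,"x": 0,"y": 0,"z": 0,"yaw": 0.129}]}}

```text
clock: 1.15
eef_pos: [223.1, 502.6, 205.2]
eef_rot: [-3.141, 0.0, 1.438]
wrist_force: [1.0, 0.3, 0.0]
finger_gap: 94.0
finger_force: 0.0
```

{"name": "arm_command", "arguments": {"targets": [{"hand": 1,"x": -0.036,"y": 0.023,"z": 0,"yaw": 0},{"hand": 1,"x": -0.036,"y": 0.023,"z": 0,"yaw": 0},{"hand": 1,"x": -0.036,"y": 0.023,"z": 0,"yaw": 0},{"hand": 1,"x": -0.036,"y": 0.023,"z": 0,"yaw": 0},{"hand": 1,"x": -0.036,"y": 0.023,"z": 0,"yaw": 0},{"hand": 1,"x": -0.036,"y": 0.023,"z": 0,"yaw": 0},{"hand": 1,"x": -0.036,"y": 0.023,"z": 0,"yaw": 0},{"hand": 1,"x": -0.036,"y": 0.023,"z": 0,"yaw": 0},{"hand": 1,"x": -0.036,"y": 0.023,"z": 0,"yaw": 0},{"hand": 1,"x": -0.036,"y": 0.023,"z": 0,"yaw": 0}]}}

```text
clock: 2.15
eef_pos: [405.7, 114.6, 205.5]
eef_rot: [3.141, -0.0, 1.443]
wrist_force: [1.3, 0.6, -0.6]
finger_gap: 93.9
finger_force: 0.0
```

{"name": "arm_command", "arguments": {"targets": [{"hand": 1,"x": -0.036,"y": 0.023,"z": 0,"yaw": 0},{"hand": 1,"x": -0.036,"y": 0.023,"z": 0,"yaw": 0},{"hand": 1,"x": -0.036,"y": 0.023,"z": 0,"yaw": 0},{"hand": 1,"x": -0.036,"y": 0.023,"z": 0,"yaw": 0},{"hand": 1,"x": -0.036,"y": 0.023,"z": 0,"yaw": 0},{"hand": 1,"x": -0.036,"y": 0.023,"z": 0,"yaw": 0},{"hand": 1,"x": -0.036,"y": 0.023,"z": 0,"yaw": 0},{"hand": 1,"x": -0.036,"y": 0.023,"z": 0,"yaw": 0},{"hand": 1,"x": -0.036,"y": 0.023,"z": 0,"yaw": 0},{"hand": 1,"x": -0.036,"y": 0.023,"z": 0,"yaw": 0}]}}

```text
clock: 3.15
eef_pos: [587.8, -271.8, 205.1]
eef_rot: [-3.141, -0.0, 1.443]
wrist_force: [0.5, 0.1, -0.2]
finger_gap: 93.7
finger_force: 0.0
```

Run:
```python
from h import *
goto([592.9,-267.5,60],-1.699)
im=camera("wrist");cv2.imwrite("pics/w1.png",im[:,:,::-1])
c=get_calibration("wrist");np.save("w1.npy",c["cam_to_world"])
```

```text
clk 3.15 pos [ 587.8 -271.8  205.1] yaw 1.443 gap 93.7 F [ 0.5  0.1 -0.2]
tool shift now [  4.9   4.5 145.1]
tool yaw cmd 0.0 then shift [  4.9   4.5 145.1]
```

View pics/w1.png

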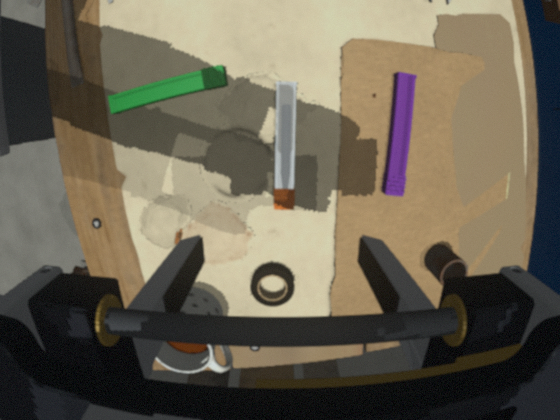

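The wrist view shows the clear tube between the fingers' planes, mouth end at about (287,82), cap end at (284,209), with purple and green look-alikes well to the sides.

Run:
```python
from h import *
a=ray("wrist",(287,82),22);b=ray("wrist",(284,209),14)
print(a,b,np.linalg.norm(a-b)); u=(b-a)/np.linalg.norm(b-a);print(np.arctan2(u[1],u[0]),(a+b)/2)
goto([592.9,-267.5,3],-1.699)
```

```text
[ 611.7 -161.5] [ 589.4 -306.1] 146.30943236852505
-1.723809404914298 [ 600.55 -233.8 ]
clk 3.2 pos [ 588.7 -276.7  203.8] yaw 1.44 gap 94.0 F [ 2.3 -4.3 -0.6]
tool shift now [  9.7   3.2 200.8]
tool yaw cmd -0.003 then shift [  9.7   3.3 200.8]
```

{"name": "arm_command", "arguments": {"targets": [{"hand": 1,"x": 0.004,"y": 0.004,"z": 0.025,"yaw": 0},{"hand": 1,"x": 0,"y": 0,"z": 0.025,"yaw": 0},{"hand": 1,"x": 0,"y": 0,"z": 0.025,"yaw": 0},{"hand": 1,"x": 0,"y": 0,"z": 0.025,"yaw": 0},{"hand": 0,"x": 0,"y": 0,"z": 0.02,"yaw": 0},{"hand": 0,"x": 0,"y": 0,"z": 0.01,"yaw": 0},{"hand": 0,"x": 0,"y": 0,"z": 0,"yaw": 0},{"hand": 0,"x": 0,"y": 0,"z": 0,"yaw": 0}]}}

```text
clock: 4.0
eef_pos: [592.3, -266.9, 76.4]
eef_rot: [3.141, 0.0, 1.443]
wrist_force: [0.3, -0.9, -0.1]
finger_gap: 65.9
finger_force: 0.0
```

Run:
```python
from h import *
goto([592.9,-267.5,3],-1.699)
im=camera("wrist");cv2.imwrite("pics/w2.png",im[:,:,::-1])
```

```text
clk 4.0 pos [ 592.3 -266.9   76.4] yaw 1.443 gap 65.9 F [ 0.3 -0.9 -0.1]
tool shift now [-0.5  0.6 73.4]
tool yaw cmd 0.0 then shift [-0.5  0.6 73.4]
```

View pics/w2.png

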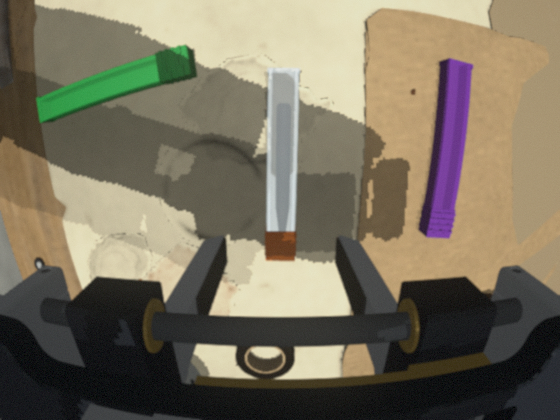

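The tube is centred between the fingers (mouth (283,70), cap end (281,258)).

Run:
```python
from h import *
print(ray("wrist",(283,70),22),ray("wrist",(281,233),22),ray("wrist",(281,260),5))
```

```text
[ 609.5 -156.9] [ 592.5 -277.1] [ 588.6 -307.5]
```

{"name": "arm_command", "arguments": {"targets": [{"hand": 0,"x": 0,"y": 0,"z": 0.025,"yaw": 0},{"hand": -0.2,"x": 0,"y": 0,"z": 0.025,"yaw": 0},{"hand": -0.2,"x": 0,"y": 0,"z": 0.015,"yaw": 0},{"hand": -0.2,"x": 0,"y": 0,"z": 0.008,"yaw": 0},{"hand": -0.2,"x": 0,"y": 0,"z": 0,"yaw": 0},{"hand": -0.2,"x": 0,"y": 0,"z": 0,"yaw": 0}]}}

```text
clock: 4.65
eef_pos: [592.5, -267.0, 3.6]
eef_rot: [3.14, 0.001, 1.443]
wrist_force: [0.3, -0.2, 0.4]
finger_gap: 37.4
finger_force: 0.0
```

{"name": "arm_command", "arguments": {"targets": [{"hand": -0.8},{"hand": -0.8},{"hand": -0.8},{"hand": -0.8},{"hand": -0.8},{"hand": -0.8}], "newtons": 5}}

```text
schema error: expected keys hand, x, y, z, yaw
```

{"name": "arm_command", "arguments": {"targets": [{"hand": -0.8,"x": 0,"y": 0,"z": 0,"yaw": 0},{"hand": -0.8,"x": 0,"y": 0,"z": 0,"yaw": 0},{"hand": -0.8,"x": 0,"y": 0,"z": 0,"yaw": 0},{"hand": -0.8,"x": 0,"y": 0,"z": 0,"yaw": 0},{"hand": -0.8,"x": 0,"y": 0,"z": 0,"yaw": 0},{"hand": -0.8,"x": 0,"y": 0,"z": 0,"yaw": 0}], "newtons": 5}}

```text
clock: 5.25
eef_pos: [592.3, -266.9, 3.1]
eef_rot: [3.141, 0.0, 1.443]
wrist_force: [-1.0, -0.5, 6.3]
finger_gap: 22.2
finger_force: 5.0
```

{"name": "arm_command", "arguments": {"targets": [{"hand": -0.8,"x": 0,"y": 0,"z": -0.003,"yaw": 0},{"hand": -0.8,"x": 0,"y": 0,"z": -0.003,"yaw": 0},{"hand": -0.8,"x": 0,"y": 0,"z": -0.003,"yaw": 0},{"hand": -0.8,"x": 0,"y": 0,"z": -0.003,"yaw": 0},{"hand": -0.8,"x": 0.001,"y": 0,"z": -0.003,"yaw": 0},{"hand": -0.8,"x": 0.001,"y": 0,"z": -0.003,"yaw": 0},{"hand": -0.8,"x": 0,"y": 0,"z": 0,"yaw": 0}], "newtons": 5}}

```text
clock: 5.95
eef_pos: [592.5, -264.6, 21.0]
eef_rot: [3.141, 0.0, 1.443]
wrist_force: [0.7, -0.7, -0.8]
finger_gap: 22.0
finger_force: 5.0
```

Run:
```python
from h import *
im=camera("scene");np.save("s.npy",im)
a=crop("scene",310,220,450,320,5,"a.png",im=im);
```

```text
(no output)
```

View pics/a.png

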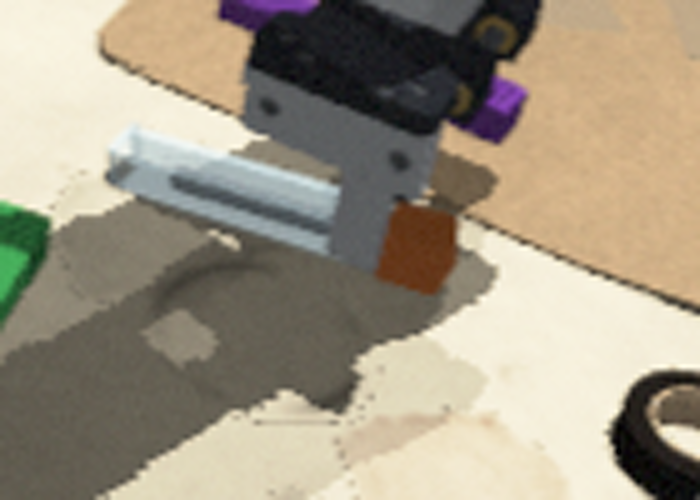

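The tube is pivoting with its mouth at (110,180) on the bench and its cap raised; the punch (butt at about (172,182)) has not moved yet. I keep lifting.

{"name": "arm_command", "arguments": {"targets": [{"hand": -0.8,"x": 0.001,"y": 0,"z": -0.003,"yaw": 0},{"hand": -0.8,"x": 0.001,"y": 0,"z": -0.003,"yaw": 0},{"hand": -0.8,"x": 0.001,"y": 0,"z": -0.003,"yaw": 0},{"hand": -0.8,"x": 0.001,"y": 0,"z": -0.003,"yaw": 0},{"hand": -0.8,"x": 0.001,"y": 0,"z": -0.003,"yaw": 0},{"hand": -0.8,"x": 0.001,"y": 0,"z": -0.003,"yaw": 0},{"hand": -0.8,"x": 0.001,"y": 0,"z": -0.002,"yaw": 0},{"hand": -0.8,"x": 0,"y": 0,"z": 0,"yaw": 0},{"hand": -0.8,"x": 0,"y": 0,"z": 0,"yaw": 0}], "newtons": 5}}

```text
clock: 6.9
eef_pos: [593.2, -257.8, 40.5]
eef_rot: [3.141, 0.0, 1.443]
wrist_force: [0.0, -0.8, -0.1]
finger_gap: 22.1
finger_force: 5.0
```

Run:
```python
from h import *
print(ray("scene",(332,256),0))
im=camera("scene")
a=crop("scene",310,220,450,320,5,"b.png",im=im);
```

```text
[ 598.4 -153.4]
```

View pics/b.png

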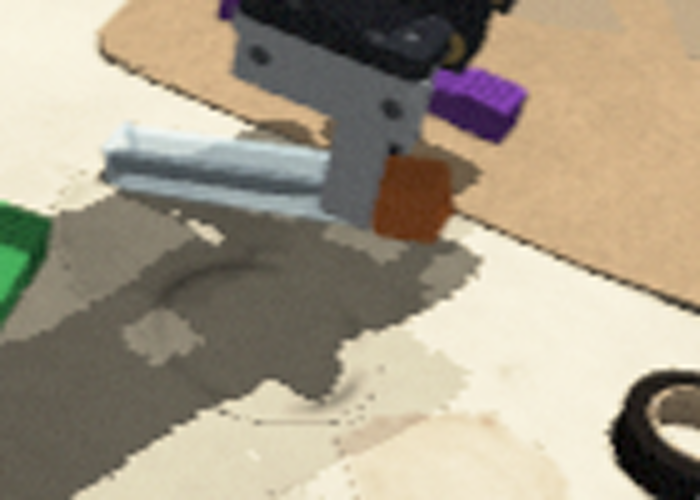

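The punch has slid to the mouth; its butt is at about (103,168). Now I grip firmly and raise the tube by about 6 mm at this tilt, so it slides further out to the bench.

{"name": "arm_command", "arguments": {"targets": [{"hand": -0.8,"x": 0,"y": 0,"z": 0,"yaw": 0},{"hand": -0.8,"x": 0,"y": 0,"z": 0,"yaw": 0},{"hand": -0.8,"x": 0,"y": 0,"z": 0,"yaw": 0},{"hand": -0.8,"x": 0,"y": 0,"z": -0.001,"yaw": 0},{"hand": -0.8,"x": 0,"y": 0,"z": -0.0015,"yaw": 0},{"hand": -0.8,"x": 0,"y": 0,"z": -0.0015,"yaw": 0},{"hand": -0.8,"x": 0,"y": 0,"z": -0.0015,"yaw": 0},{"hand": -0.8,"x": 0,"y": 0,"z": -0.001,"yaw": 0},{"hand": -0.8,"x": 0,"y": 0,"z": 0,"yaw": 0},{"hand": -0.8,"x": 0,"y": 0,"z": 0,"yaw": 0}], "newtons": 40}}

```text
clock: 7.95
eef_pos: [593.1, -257.8, 47.0]
eef_rot: [3.142, 0.0, 1.443]
wrist_force: [-0.4, -0.2, -1.1]
finger_gap: 21.4
finger_force: 40.0
```

Run:
```python
from h import *
im=camera("scene")
a=crop("scene",300,220,440,320,5,"c.png",im=im);
```

```text
(no output)
```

View pics/c.png

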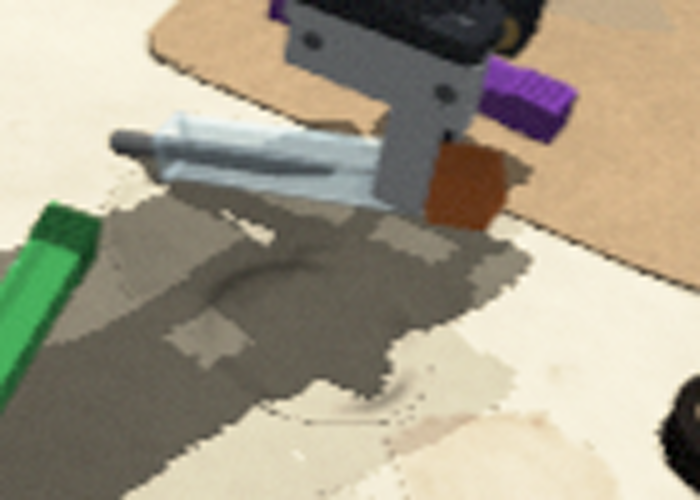

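The punch now sticks out about 25 mm, with its butt at (115,142) and the mouth at (165,150). Next: lower it, then lay the tube flat with a light grip.

{"name": "arm_command", "arguments": {"targets": [{"hand": -0.8,"x": 0,"y": 0,"z": 0.0015,"yaw": 0},{"hand": -0.8,"x": 0,"y": 0,"z": 0.0015,"yaw": 0},{"hand": -0.8,"x": 0,"y": 0,"z": 0.0015,"yaw": 0},{"hand": -0.8,"x": 0,"y": 0,"z": 0.0015,"yaw": 0},{"hand": -0.8,"x": 0,"y": 0,"z": 0,"yaw": 0}], "newtons": 40}}

```text
clock: 8.5
eef_pos: [593.0, -257.7, 40.7]
eef_rot: [-3.141, -0.0, 1.443]
wrist_force: [0.3, 0.5, -1.4]
finger_gap: 21.5
finger_force: 40.0
```

{"name": "arm_command", "arguments": {"targets": [{"hand": -0.8,"x": 0,"y": 0,"z": 0,"yaw": 0},{"hand": -0.8,"x": 0,"y": 0,"z": 0,"yaw": 0},{"hand": -0.8,"x": -0.001,"y": 0,"z": 0.003,"yaw": 0},{"hand": -0.8,"x": -0.001,"y": 0,"z": 0.003,"yaw": 0},{"hand": -0.8,"x": -0.001,"y": 0,"z": 0.003,"yaw": 0},{"hand": -0.8,"x": -0.001,"y": 0,"z": 0.003,"yaw": 0},{"hand": -0.8,"x": -0.001,"y": 0,"z": 0.003,"yaw": 0},{"hand": -0.8,"x": -0.001,"y": 0,"z": 0.003,"yaw": 0},{"hand": -0.8,"x": -0.001,"y": 0,"z": 0.003,"yaw": 0},{"hand": -0.8,"x": 0,"y": 0,"z": 0,"yaw": 0}], "newtons": 4}}

```text
clock: 9.5
eef_pos: [592.0, -264.7, 19.4]
eef_rot: [-3.141, -0.0, 1.443]
wrist_force: [1.0, 0.3, -0.5]
finger_gap: 22.2
finger_force: 4.0
```

{"name": "arm_command", "arguments": {"targets": [{"hand": -0.8,"x": -0.001,"y": 0,"z": 0.003,"yaw": 0},{"hand": -0.8,"x": 0,"y": 0,"z": 0.003,"yaw": 0},{"hand": -0.8,"x": 0,"y": 0,"z": 0.003,"yaw": 0},{"hand": -0.8,"x": 0,"y": 0,"z": 0.003,"yaw": 0},{"hand": -0.8,"x": 0,"y": 0,"z": 0.003,"yaw": 0},{"hand": -0.8,"x": 0,"y": 0,"z": 0.001,"yaw": 0},{"hand": -0.8,"x": 0,"y": 0,"z": 0,"yaw": 0},{"hand": -0.8,"x": 0,"y": 0,"z": 0,"yaw": 0}], "newtons": 4}}

```text
clock: 10.3
eef_pos: [592.1, -265.7, 3.9]
eef_rot: [-3.141, -0.0, 1.443]
wrist_force: [0.1, 0.3, -0.7]
finger_gap: 21.6
finger_force: 4.0
```

Now release and rise a bit.

{"name": "arm_command", "arguments": {"targets": [{"hand": -0.2,"x": 0,"y": 0,"z": 0,"yaw": 0},{"hand": -0.2,"x": 0,"y": 0,"z": 0,"yaw": 0},{"hand": -0.2,"x": 0,"y": 0,"z": 0,"yaw": 0},{"hand": -0.2,"x": 0,"y": 0,"z": -0.02,"yaw": 0},{"hand": -0.2,"x": 0,"y": 0,"z": -0.03,"yaw": 0},{"hand": -0.2,"x": 0,"y": 0,"z": -0.03,"yaw": 0},{"hand": -0.2,"x": 0,"y": 0,"z": 0,"yaw": 0},{"hand": -0.2,"x": 0,"y": 0,"z": 0,"yaw": 0}]}}

```text
clock: 11.1
eef_pos: [592.2, -265.7, 84.2]
eef_rot: [3.141, 0.0, 1.443]
wrist_force: [0.9, -0.5, -0.4]
finger_gap: 37.6
finger_force: 0.0
```

Run:
```python
from h import *
im=crop("wrist",200,0,360,160,3.7,"d.png")
goto([592,-265,80])
```

```text
clk 11.15 pos [ 591.7 -265.5   83.1] yaw 1.443 gap 37.8 F [ 0.1  0.6 -0.8]
tool shift now [0.5 0.2 3.1]
```

View pics/d.png

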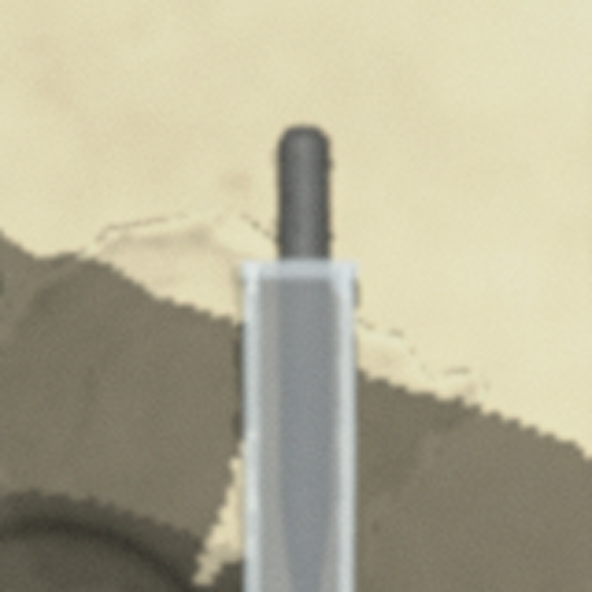

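The tube lies flat with the punch sticking out: butt at (303,126) and mouth edge at (300,266) in the crop.

Run:
```python
from h import *
b=ray("wrist",(281.9,34.5),9);m=ray("wrist",(281.1,71.9),22);e=ray("wrist",(282,70),8)
u=(b-m)/np.linalg.norm(b-m);print(b,m,np.linalg.norm(b-m),np.arctan2(*u[::-1]))
for n in[9,10,11]:
    g=b-n*np.array([.127,.992]);print(g);
goto([*g,80],1.443)
```

```text
[ 612.1 -123.6] [ 607.3 -155.7] 32.45689449100145 1.4223634175447994
[ 610.957 -132.528]
[ 610.83 -133.52]
[ 610.703 -134.512]
clk 11.15 pos [ 591.7 -265.5   83.1] yaw 1.443 gap 37.8 F [ 0.1  0.6 -0.8]
tool shift now [132.4   2.1   3.2]
tool yaw cmd -0.0 then shift [132.4   2.1   3.2]
```

{"name": "arm_command", "arguments": {"targets": [{"hand": -0.2,"x": 0.03,"y": 0.002,"z": 0,"yaw": 0},{"hand": -0.2,"x": 0.04,"y": 0,"z": 0,"yaw": 0},{"hand": -0.2,"x": 0.04,"y": 0,"z": 0,"yaw": 0},{"hand": -0.2,"x": 0.02,"y": 0,"z": 0,"yaw": 0},{"hand": -0.2,"x": 0,"y": 0,"z": 0,"yaw": 0},{"hand": -0.2,"x": 0,"y": 0,"z": 0.02,"yaw": 0},{"hand": -0.2,"x": 0,"y": 0,"z": 0.025,"yaw": 0},{"hand": -0.2,"x": 0,"y": 0,"z": 0.02,"yaw": 0},{"hand": -0.2,"x": 0,"y": 0,"z": 0.014,"yaw": 0},{"hand": -0.2,"x": 0,"y": 0,"z": 0,"yaw": 0}]}}

```text
clock: 12.15
eef_pos: [609.3, -137.4, 2.4]
eef_rot: [-3.138, -0.001, 1.442]
wrist_force: [-0.9, 0.2, 0.6]
finger_gap: 37.7
finger_force: 0.0
```

{"name": "arm_command", "arguments": {"targets": [{"hand": -1,"x": 0,"y": 0,"z": 0,"yaw": 0},{"hand": -1,"x": 0,"y": 0,"z": 0,"yaw": 0},{"hand": -1,"x": 0,"y": 0,"z": 0,"yaw": 0},{"hand": -1,"x": 0,"y": 0,"z": 0,"yaw": 0},{"hand": -1,"x": 0,"y": 0,"z": 0,"yaw": 0},{"hand": -1,"x": 0,"y": 0,"z": 0,"yaw": 0},{"hand": -1,"x": 0,"y": 0,"z": 0,"yaw": 0}], "newtons": 35}}

```text
clock: 12.85
eef_pos: [611.0, -137.1, 5.4]
eef_rot: [3.141, 0.0, 1.443]
wrist_force: [-0.6, 0.5, 5.0]
finger_gap: 9.5
finger_force: 35.0
```

{"name": "arm_command", "arguments": {"targets": [{"hand": -1,"x": 0.003,"y": 0,"z": -0.001,"yaw": 0},{"hand": -1,"x": 0.008,"y": 0,"z": -0.001,"yaw": 0},{"hand": -1,"x": 0.012,"y": 0,"z": 0,"yaw": 0},{"hand": -1,"x": 0.012,"y": 0,"z": 0,"yaw": 0},{"hand": -1,"x": 0.012,"y": 0,"z": 0,"yaw": 0},{"hand": -1,"x": 0.012,"y": 0,"z": 0,"yaw": 0},{"hand": -1,"x": 0.012,"y": 0,"z": 0,"yaw": 0},{"hand": -1,"x": 0.012,"y": 0,"z": 0,"yaw": 0},{"hand": -1,"x": 0.012,"y": 0,"z": 0,"yaw": 0},{"hand": -1,"x": 0.012,"y": 0,"z": 0,"yaw": 0}], "newtons": 35}}

```text
clock: 13.85
eef_pos: [624.4, -29.9, 6.9]
eef_rot: [3.142, 0.0, 1.443]
wrist_force: [-0.3, -0.4, -1.1]
finger_gap: 9.5
finger_force: 35.0
```

Run:
```python
from h import *
t=camera("top");s=camera("scene")
h=cv2.cvtColor(t,cv2.COLOR_RGB2HSV)
m=cv2.inRange(h,(3,150,80),(18,255,255));m[:, :370]=0;m[:, 420:]=0;m[:205]=0;m[265:]=0
ys,xs=np.nonzero(m);print(xs.mean(),ys.mean())
a=np.full((600,800,3),0,np.uint8)
a[:300,:400]=cv2.resize(t[180:260,300:407],(400,300),interpolation=2)[:,:,::-1]
a[:300,400:]=cv2.resize(s[200:290,290:410],(400,300),interpolation=2)[:,:,::-1]
a[300:,:400]=cv2.resize(camera("wrist"),(400,300),interpolation=3)[:,:,::-1]
cv2.imwrite("pics/e.png",a);print(manip.read_state()["eef_pos"],manip.read_state()["finger_gap"])
```

```text
395.24719101123594 237.41573033707866
[624.39934985 -30.19780774   6.94661486] 9.433896378840696
```

View pics/e.png

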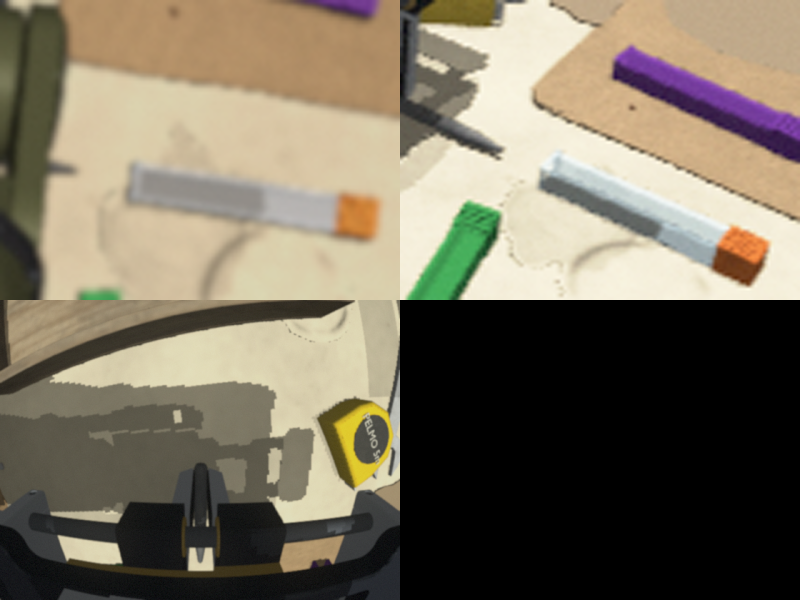

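The tube is unmoved (cap centroid still at (395,237)) and the punch is fully drawn: the tip at (500,152) in the scene crop is clear of the mouth. Now lift it, turn it along the tray and carry it over.

{"name": "arm_command", "arguments": {"targets": [{"hand": -1,"x": 0,"y": 0,"z": -0.02,"yaw": 0},{"hand": -1,"x": 0,"y": 0,"z": -0.03,"yaw": 0},{"hand": -1,"x": 0,"y": 0,"z": -0.03,"yaw": 0},{"hand": -1,"x": 0,"y": 0,"z": -0.03,"yaw": 0},{"hand": -1,"x": 0,"y": 0,"z": -0.02,"yaw": 0}]}}

```text
clock: 14.5
eef_pos: [624.7, -31.5, 139.4]
eef_rot: [3.139, 0.0, 1.442]
wrist_force: [-0.4, -0.3, -0.1]
finger_gap: 9.8
finger_force: 35.0
```

{"name": "arm_command", "arguments": {"targets": [{"hand": -1,"x": 0,"y": 0,"z": 0,"yaw": 0.138},{"hand": -1,"x": 0,"y": 0,"z": 0,"yaw": 0.138},{"hand": -1,"x": 0,"y": 0,"z": 0,"yaw": 0.138},{"hand": -1,"x": 0,"y": 0,"z": 0,"yaw": 0.138},{"hand": -1,"x": 0,"y": 0,"z": 0,"yaw": 0.138},{"hand": -1,"x": 0,"y": 0,"z": 0,"yaw": 0.138},{"hand": -1,"x": 0,"y": 0,"z": 0,"yaw": 0.138},{"hand": -1,"x": 0,"y": 0,"z": 0,"yaw": 0.138},{"hand": -1,"x": 0,"y": 0,"z": 0,"yaw": 0.138},{"hand": -1,"x": 0,"y": 0,"z": 0,"yaw": 0.137}]}}

```text
clock: 15.5
eef_pos: [624.3, -31.5, 136.9]
eef_rot: [3.141, 0.0, 0.057]
wrist_force: [0.9, 0.0, -0.4]
finger_gap: 9.3
finger_force: 35.0
```

Run:
```python
from h import *
goto([629,151,11],.066)
```

```text
clk 15.5 pos [624.3 -31.5 136.9] yaw 0.057 gap 9.3 F [ 0.9  0.  -0.4]
tool shift now [  15.2 -182.   125.9]
tool yaw cmd -0.009 then shift [  16.8 -181.9  125.9]
```

{"name": "arm_command", "arguments": {"targets": [{"hand": -1,"x": 0.003,"y": -0.02,"z": 0,"yaw": 0},{"hand": -1,"x": 0.003,"y": -0.03,"z": 0,"yaw": 0},{"hand": -1,"x": 0.003,"y": -0.04,"z": 0,"yaw": 0},{"hand": -1,"x": 0.003,"y": -0.04,"z": 0,"yaw": 0},{"hand": -1,"x": 0.003,"y": -0.03,"z": 0,"yaw": 0},{"hand": -1,"x": 0.001,"y": -0.022,"z": 0,"yaw": 0},{"hand": -1,"x": 0,"y": 0,"z": 0,"yaw": 0},{"hand": -1,"x": 0,"y": 0,"z": 0,"yaw": 0}]}}

```text
clock: 16.3
eef_pos: [628.7, 151.2, 136.8]
eef_rot: [3.141, 0.0, 0.064]
wrist_force: [-0.4, -0.0, -0.9]
finger_gap: 9.1
finger_force: 35.0
```

Run:
```python
from h import *
goto([629,151,11],.066)
im=camera("wrist")
# inner tray edges along a row through the picture, brightness profile left/right
g=cv2.cvtColor(im,cv2.COLOR_RGB2GRAY)
for r in(60,110,160): 
    d=np.abs(np.diff(cv2.GaussianBlur(g[r:r+1].astype(np.float32),(5,1),0)[0]));i=np.argsort(-d)[:8];print(r,[(int(k),int(d[k]),*ray("wrist",(k,r),55)) for k in sorted(i)])
```

```text
clk 16.3 pos [628.7 151.2 136.8] yaw 0.064 gap 9.1 F [-0.4 -0.  -0.9]
tool shift now [  0.3   0.2 125.8]
tool yaw cmd -0.002 then shift [  0.3   0.2 125.8]
60 [(35, 25, np.float64(767.7), np.float64(399.8)), (38, 24, np.float64(767.1), np.float64(395.4)), (39, 27, np.float64(766.9), np.float64(394.0)), (438, 22, np.float64(772.4), np.float64(23.6)), (439, 27, np.float64(772.6), np.float64(22.6)), (440, 22, np.float64(772.8), np.float64(21.6)), (469, 24, np.float64(779.4), np.float64(-8.9)), (470, 26, np.float64(779.7), np.float64(-10.0))]
110 [(199, 20, np.float64(710.9), np.float64(221.2)), (200, 23, np.float64(710.9), np.float64(220.4)), (210, 21, np.float64(711.1), np.float64(212.0)), (211, 23, np.float64(711.1), np.float64(211.2)), (334, 21, np.float64(716.7), np.float64(112.5)), (345, 22, np.float64(717.6), np.float64(103.5)), (516, 26, np.float64(744.0), np.float64(-69.6)), (542, 22, np.float64(751.5), np.float64(-107.8))]
160 [(179, 21, np.float64(669.0), np.float64(237.4)), (180, 21, np.float64(669.1), np.float64(236.5)), (355, 17, np.float64(677.5), np.float64(91.6)), (356, 25, np.float64(677.6), np.float64(90.8)), (357, 25, np.float64(677.6), np.float64(89.9)), (358, 17, np.float64(677.7), np.float64(89.1)), (507, 29, np.float64(694.0), np.float64(-64.9)), (508, 29, np.float64(694.1), np.float64(-66.3))]
```

{"name": "arm_command", "arguments": {"targets": [{"hand": -1,"x": 0,"y": -0.002,"z": 0.02,"yaw": 0},{"hand": -1,"x": 0,"y": 0,"z": 0.03,"yaw": 0},{"hand": -1,"x": 0,"y": 0,"z": 0.03,"yaw": 0},{"hand": -1,"x": 0,"y": 0,"z": 0.02,"yaw": 0},{"hand": -1,"x": 0,"y": 0,"z": 0.012,"yaw": 0},{"hand": -1,"x": 0,"y": 0,"z": 0,"yaw": 0},{"hand": -1,"x": 0,"y": 0,"z": 0.004,"yaw": 0},{"hand": -1,"x": 0,"y": 0,"z": 0.003,"yaw": 0},{"hand": -1,"x": 0,"y": 0,"z": 0.003,"yaw": 0},{"hand": -1,"x": 0,"y": 0,"z": 0,"yaw": 0}]}}

```text
clock: 17.35
eef_pos: [628.5, 153.8, 14.9]
eef_rot: [-3.142, -0.0, 0.064]
wrist_force: [-0.1, 0.5, -0.6]
finger_gap: 9.4
finger_force: 35.0
```

{"name": "arm_command", "arguments": {"targets": [{"hand": -1,"x": 0,"y": 0,"z": 0.001,"yaw": 0},{"hand": -1,"x": 0,"y": 0,"z": 0.001,"yaw": 0},{"hand": -1,"x": 0,"y": 0,"z": 0.001,"yaw": 0},{"hand": -1,"x": 0,"y": 0,"z": 0,"yaw": 0}]}}

```text
clock: 17.75
eef_pos: [628.5, 153.8, 11.8]
eef_rot: [3.142, 0.0, 0.064]
wrist_force: [0.1, -0.6, -1.0]
finger_gap: 9.7
finger_force: 35.0
```

{"name": "arm_command", "arguments": {"targets": [{"hand": -1,"x": 0,"y": 0,"z": 0.001,"yaw": 0},{"hand": -1,"x": 0,"y": 0,"z": 0,"yaw": 0},{"hand": -0.4,"x": 0,"y": 0,"z": 0,"yaw": 0},{"hand": -0.4,"x": 0,"y": 0,"z": 0,"yaw": 0},{"hand": -0.4,"x": 0,"y": 0,"z": 0,"yaw": 0},{"hand": -0.4,"x": 0,"y": 0,"z": 0,"yaw": 0},{"hand": -0.4,"x": 0,"y": 0,"z": 0,"yaw": 0},{"hand": -0.4,"x": 0,"y": 0,"z": -0.02,"yaw": 0},{"hand": -0.4,"x": 0,"y": 0,"z": -0.03,"yaw": 0},{"hand": -0.4,"x": 0,"y": 0,"z": -0.04,"yaw": 0}]}}

```text
clock: 18.75
eef_pos: [627.7, 153.6, 100.5]
eef_rot: [3.141, 0.003, 0.064]
wrist_force: [0.2, 0.5, 0.9]
finger_gap: 28.0
finger_force: 0.0
```

{"name": "arm_command", "arguments": {"targets": [{"hand": -0.4,"x": 0,"y": 0,"z": -0.04,"yaw": 0},{"hand": -0.4,"x": 0,"y": 0,"z": -0.04,"yaw": 0},{"hand": -0.4,"x": -0.03,"y": -0.03,"z": 0,"yaw": 0},{"hand": -0.4,"x": -0.035,"y": -0.035,"z": 0,"yaw": 0},{"hand": -0.4,"x": -0.035,"y": -0.035,"z": 0,"yaw": 0},{"hand": -0.4,"x": -0.035,"y": -0.035,"z": 0,"yaw": 0},{"hand": -0.4,"x": -0.035,"y": -0.035,"z": 0,"yaw": 0},{"hand": -0.4,"x": -0.03,"y": -0.03,"z": 0,"yaw": 0},{"hand": -0.4,"x": 0,"y": 0,"z": 0,"yaw": 0},{"hand": -0.4,"x": 0,"y": 0,"z": 0,"yaw": 0}]}}

```text
clock: 19.75
eef_pos: [416.0, 341.0, 181.2]
eef_rot: [-3.142, -0.0, 0.065]
wrist_force: [0.6, -0.4, 0.0]
finger_gap: 28.1
finger_force: 0.0
```

Run:
```python
from h import *
from scipy.ndimage import label
s=manip.read_state();print(s["clock"],s["eef_pos"])
old=cv2.imread("pics/top0.png",0);t=cv2.cvtColor(camera("top"),cv2.COLOR_RGB2GRAY)
old2=cv2.imread("pics/scene0.png",0);t2=cv2.cvtColor(camera("scene"),cv2.COLOR_RGB2GRAY)
for n,a,b,z in(("top",old,t,15),("scene",old2,t2,15)):
    d=cv2.absdiff(a,b);k,l,st,ce=cv2.connectedComponentsWithStats((d>25).astype(np.uint8))
    for i in range(1,k):
        if st[i,4]>12:print(n,st[i],ce[i].round(),ray(n,ce[i],z))
# punch line in top: changed pixels in tray
m=(cv2.absdiff(old,t)>20);m[:165]=0;m[295:]=0;m[:,:170]=0;m[:,222:]=0
ys,xs=np.nonzero(m);print(len(xs),xs.min(),xs.max(),ys.min(),ys.max());
r=cv2.minAreaRect(np.c_[xs,ys].astype(np.float32));print(r,[ray("top",p,15) for p in cv2.boxPoints(r)])
```

```text
19.75 [415.97989756 340.95583514 181.1635725 ]
top [194 208   6  40 136] [197. 223.] [608.1 150.2]
top [370 231  20   7  92] [379. 234.] [ 595.7 -252.1]
top [195 249   3   6  13] [196. 251.] [546.2 147.6]
top [    0   262   186   158 15395] [ 77. 340.] [349.  394.7]
top [  0 348  33  20 377] [ 15. 358.] [306.9 522.4]
top [ 39 363  10   5  38] [ 43. 365.] [293.7 461.8]
scene [74  0  4 17 49] [76.  7.] [3003.9 3741.7]
scene [  0   9  33   6 121] [12. 11.] [2431.5 3948.1]
scene [   0   13   62   34 1214] [24. 30.] [1874.7 2898.4]
scene [81 18  9  3 15] [85. 19.] [2504.1 2979. ]
scene [ 68  29  25  16 224] [81. 37.] [1929.2 2321. ]
scene [ 51  43  30  13 154] [70. 50.] [1600.2 2012.9]
scene [  25   57   96   68 2975] [67. 93.] [1011.5 1265.5]
scene [ 66 125  35  40 766] [ 85. 145.] [687.2 748.6]
scene [204 202  25  25 146] [217. 213.] [588.5 148.4]
scene [  64  206   86   90 4235] [105. 247.] [359.3 279.9]
scene [  0 220  30  29 467] [ 15. 233.] [289.5 489.4]
scene [336 252  49  24 204] [364. 265.] [ 590.2 -227.1]
scene [332 256   7   5  13] [335. 258.] [ 579.9 -165.9]
scene [ 58 277   5
[... 298 characters left out ...]
3.] [134.7 100.9]
scene [ 45 323   5  10  24] [ 47. 328.] [159.6 192.3]
scene [  0 324  17  63 490] [  7. 353.] [ 96.  202.3]
scene [ 52 325   6   5  15] [ 54. 327.] [166.4 183.1]
scene [ 37 333   8  19  42] [ 41. 342.] [136.2 175.8]
scene [ 41 342  14  78 277] [ 45. 386.] [91.6 99.8]
scene [ 38 357   5   8  21] [ 40. 361.] [113.6 145.2]
scene [  4 386   4   9  16] [  6. 390.] [ 58.4 142.6]
scene [  0 394   7  26 134] [  3. 408.] [ 41.1 121. ]
scene [ 30 409   9  11  56] [ 33. 415.] [55.6 76. ]
scene [ 22 413   5   7  19] [ 24. 416.] [48.6 84.8]
186 194 199 207 255
((196.5, 231.0), (48.0, 5.0), 90.0) [array([643.9, 157.5]), array([644.2, 146.5]), array([538.3, 141.5]), array([537.9, 152.4])]
```

The punch lies along the tray near its centre, and both views agree at about (590,149) over its full ~106 mm length. The tray, tape measure and tube show no other changes, and the arm is clear.

```bash
python3 -c "
from cell import manip
print(manip.sign_off())"
```

```text
the job is handed in; nothing more can be done
None
```

The job is handed in at about 20 s of the 61 s allowed: the last camera check put the punch flat near the middle of the tray, with the tube on the bench and the tray and tape measure unshifted.

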